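# Fit the retaining ring on the pendulum spindle

## Task

Take the ring pliers from their holder, spread the retaining ring on the pendulum's pivot spindle only as far as it needs, slide it down the spindle onto the brass spring washer and press gently until it can close fully into the groove, without overstretching the ring or crushing the washer. Then hang the pliers upright back in their holder, let go, and leave the other things on the bench alone.

Things in the scene. Friction and masses are not known exactly. Their poses are not given: they have to be found in the camera images.
- pliers: External-ring pliers, red handles, steel jaws, about 0.17 kg, hanging upright in the holder, jaws down. Origin at the jaw tips on the centre line; z up to the handles, y from handle to handle (squeezing direction); a half turn about z changes nothing. Dark pivot block 34 x 24 mm, 62 to 88 mm above the tips, pivot at 75 mm. The levers do not cross: squeezing the handles SPREADS the jaws.
- pliers_tips (a point): Jaw tips (same point as the pliers' origin). Two pins, 4 mm across, 5.5 mm long, at y = +-2.5 mm at rest. Above them shoulders (5.5 to 9.5 mm above the tips, 9 mm in x, out to y = +-12.8 mm) whose flat undersides rest on the ring's ends and push the ring down. 0.75 mm of squeeze at each grip (mid-height) spreads each pin about 1 mm.
- pliers_handles (a point): Midway between the red grips, 127 mm above the tips: grip here, closing along y. Grips: 108 to 146 mm above the tips, 18 mm wide in x, 65 mm over their outsides at mid-height (67 mm at the top). Below them flanges, top 108 mm above the tips, out to y = +-36 mm: fingertips may bear on them to push down. Spring: 4.5 N to start, 9 N squeezed 20 mm; 15 to 18 N with the ring spread.
- holder: Fixed grey holder block 56 x 72 mm, 70 mm high, with a slot 22 mm (its x) by 46 mm (its y) open at the top. The pliers' jaws hang in it and their pivot block rests on the rim, the tips 8 mm above the bench. Origin under its centre at bench height, z up; at the start the pliers' axes are parallel to its axes and centred on it.
- holder_mouth (a point): Centre of the top of the holder's slot, 70 mm above the bench.
- stand: Fixed blue plate 130 x 110 x 12 mm with the aluminium pendulum hub (58 mm across, top at 40 mm), an arm tube running out along its +x, and an upright steel spindle 34 mm across. Origin under the spindle axis at bench height, z up. Heights over the bench: groove 42.5 to 49.5 mm (28.6 mm across), full-size land 49.5 to 61 mm, thinner nose 61 to 68 mm.
- spindle_top (a point): Centre of the top of the spindle nose, 68 mm above the bench.
- circlip: Dark steel retaining ring of two sprung halves hinged at a back tab, bore 29 mm, 4 mm thick, closed at the start round the spindle nose on the land, underside 61 mm above the bench. Origin on the spindle axis at its underside, axes as the stand's. Its gap is on the stand's -x side. It stays level and centred on the spindle, does not turn; once spread it may slip down to the washer.
- ring_gap (a point): In the gap between the ring's two raised ends, midway, level with their upper faces: 6 mm above the ring's underside, 67 mm above the bench at the start, 26 mm from the spindle axis. The gap is 21 mm wide (stand's y). The ends are straight bars 3.5 mm thick, 22 to 36 mm from the axis (stand's x); the pins push them apart along the stand's y. Spread, they move 3 mm nearer the spindle.
- clip_left (a joint): Opening of the ring half on the stand's +y side, rad; 0 closed. Pins meet the ends when the grips (both together) are squeezed about 8 mm; each further 0.1 rad of both halves takes 7 mm more, so 42 mm over the grips gives about 0.2. Both halves clear the land at about 0.15 rad; beyond 0.34 the ring is overstretched.
- clip_right (a joint): The same for the half on the stand's -y side.
- ring_drop (a joint): How far the ring has gone down from its starting place, m. It meets the washer at 0.013; from 0.0155 to 0.018 it is level with the groove and closes into it when the pliers are relaxed; the washer then lifts it against the groove's upper side (about 0.0155).
- washer: Brass spring washer 45 mm across on the hub, under the groove, upper face 48 mm above the bench (body origin on the spindle axis at bench height). It gives way downwards by 5 mm: 3 N to start, 8 N where the ring just reaches the groove, 13 N at its stop; more than 25 N from the ring crushes it.
- tape_measure: Yellow tape measure, 66 x 34 x 58 mm, bystander; origin under its centre.
- rubber_slider: Black rubber test slider on an aluminium plate, 30 x 80 x 28 mm, bystander; origin under its centre.
- test_tile: White test tile with a steel rule on it, 150 x 100 x 12 mm, bystander; origin under its centre.
- levelling_foot: Spare levelling foot, steel disc 64 mm across with a black knob, 68 mm high, bystander; origin under its centre.
- spirit_level: Yellow spirit level, 150 x 24 x 42 mm, bystander; origin under its centre.
- spray_water: White water bottle with a green cap, 60 mm across, 160 mm high, bystander; origin under its centre.
There are look-alikes about, which are no part of the job. What is shaped like the pliers but green or turquoise is not meant.

How it is judged (in metres and radians):
On the way, in this order (a step that is already met when the one before it is completed fails the run):
1. the pliers are lifted out of their holder (z of pliers in the frame of holder above 0.075 m), for 0.1 s.
2. the pliers spread both halves of the ring (value of joint each of clip_left, clip_right above 0.1 rad and contact force between pliers and circlip above 1 N), for 0.1 s.
3. the ring has closed in the groove (value of joint each of clip_left, clip_right below 0.05 rad and value of joint ring_drop above 0.0135 m), for 0.2 s.
At the end, for the whole second after the job is handed in: The ring is down in the groove (ring_drop over 13.5 mm) and closed (each half under 0.05 rad); the pliers hang upright in the holder (within 0.12 rad, 15 mm sideways, tips under 14 mm above the bench), still and released (all of step 3 and horizontal distance between pliers and holder_mouth below 0.015 m and z of pliers in the frame of holder below 0.014 m and angle between pliers's own z axis and vertical below 0.12 rad and linear speed of pliers below 0.02 m/s); the robot touches nothing.
It fails at once if a ring half is overstretched (opened beyond 0.34 rad) (value of joint any of clip_left, clip_right above 0.34 rad).
It fails at once if the washer is crushed (the ring presses it with more than 25 N) (contact force between circlip and washer above 25 N).
It fails at once if a bystander is moved by more than 3 cm (distance of any of tape_measure, rubber_slider, test_tile, levelling_foot, spirit_level, spray_water from where it was at the start of the episode above 0.03 m).
It also fails if it takes over 72 s, if anything falls off the work surface, if the arm or the gripper's body presses on something with over 40 N, if the wrist force passes 120 N, or if a joint passes its speed limit or range.

## Robot

A 6-joint arm with a two-finger parallel gripper is mounted at the origin on the work surface. World frame = base frame: x ahead of the robot, y to its left, z up, the work surface at z = 0. Lengths are in mm, angles in rad, forces in N, time in s.
With the tool pointing down it reaches from about 275 to 750 mm from the base axis. Payload 10.2 kg.
Tool frame: the origin (TCP) lies midway between the tips of the shut fingers; the grasp point (between the pads) lies 19 mm behind it (manip.grip_point_offset is the z of the grasp point in the tool frame, in mm); z points along the fingers, y is the line along which they close (so a half turn about z gives the same grasp; the last joint's range is limited). The gripper opens to 88 mm and grips with 3 to 60 N. Pads are 18 mm wide; open, the fingers measure 123 mm over their backs; the gripper's body (75 mm by 187 mm) begins 45 mm behind the grasp point.
Start: joints at [-1.443, 0.313, 1.498, -0, 1.331, -0.223], TCP at [180.403, -493.037, 238.72] pointing down, gripper open.
Joint ranges: [-2.94, 2.94], [-0.97, 2.17], [0.19, 2.56], [-1.23, 4.37], [0.02, 3.11], [-2.88, 2.88]. Speed limits (rad/s): [2.39, 2.39, 3.01, 3.14, 3.14, 3.14].

## Interface

Orientations are given as a unit quaternion [w, x, y, z].
In Python, from rig import manip, camera, camera_info, workorder gives the robot as it stands.
- The arm moves only by the tool move_arm, never from a script. Its argument "series" is a list of rows, each a list of 2 entries, a list of its own where there are three numbers: the shift along the tool's x, y, z in mm, then the turn, a rotation vector about the tool's x, y, z in degrees. In form: [[[x, y, z], [wx, wy, wz]], ...]. A call has 1 to 8 rows; each row is the pose to reach, as a shift and turn from the pose commanded when the call began, along the tool's axes at that moment; what a row does not reach only later rows make up. A row lasts 1/10 s, in which the tool goes at most 50 mm and 8.59 degrees, less where a joint would pass 70% of its speed; a pose out of reach is approached as far as the arm can. A call with a gripper value outside its range is refused whole. "claw" is the opening, from -1 (shut) to 1 (fully open), so that 0 is half open, set as the call begins (left out, the last holds). The fingers move at their own pace and stop on an object; "force" is the grip in N (left out, the last holds). Time passes only in rows, so rows that repeat a pose let the fingers close. It gives the time, the measured TCP pose, the force, the opening and the grip force at its end, in the units of the state.
- manip.sense(): the state, without advancing time (a new reading comes with each control period).
- camera(name): name is "side" or "top" or "wrist"; returns (picture, depth): 400x640x3 uint8, red, green, blue; 400x640 float32, mm along the optical axis (not along the pixel's ray), 0 where there is no reading.
- camera_info(name): a dict with "K" (3x3 intrinsics, pixels), "k1" (the pictures are not rectified: a ray, as slopes to the right and down, at radius r is drawn at 1 + k1 r^2 times it, then the intrinsics apply), "rvec" (rotation vector, rad) and "tvec" (3), from world to camera coordinates, as OpenCV has them; the wrist camera has in their place "hand_eye" (4x4, takes a point from camera to tool coordinates, whose origin is the TCP and whose axes are the flange's). Camera axes: x right, y down, z forward; pixel columns grow to the right and rows downward; lengths in mm; the calibration is good to about 2 mm. A picture is of the moment at which its call begins: read the wrist's pose just before it. camera_info takes no time and is no camera call.
- workorder.hand_in(): hands the job in; it is judged then, once.
The state is a dict: "time": time; "joint_positions": joint angles; "qd": joint speeds; "joint_efforts": joint torques, N m; "tcp_pos": TCP position; "tcp_rot": TCP orientation; "ft_force": force on the tool from outside, world axes, zero at the start; "wrist_torque": the same for the moment, N m; "grip_width": finger opening in mm; "finger_force": force on a finger pad.
Only numpy, scipy, OpenCV 4.12 (cv2) and the standard library are available. Lean on these libraries where they do the work, as an engineer would, in place of code of your own. Each camera call takes 0.05 s, during which the arm holds its last target. There are 200 camera calls.

## Working session

There is one attempt and no reset: what is moved stays moved. The work goes in short steps, Python scripts to look and compute and a tool call to move; the robot and the scene stay as the last step left them, time stands still between calls to the robot, and variables do not carry over. Pictures are saved under pics/ and viewed, at most 12 in all, crops included, and the job is handed in when it is done.

Besides the shell and the picture viewer there is one more tool, called after ">>>" as a command line: name --argument value ..., lists and objects as JSON in quotes. move_arm: Moves the arm, as the interface text tells. Its arguments: {"type":"object","properties":{"series":{"type":"array"},"claw":{"type":"number"},"force":{"type":"number"}},"required":["series"]}

```bash
mkdir -p pics; ls
cat > h.py <<'E'
import numpy as np, cv2
from scipy.spatial.transform import Rotation as R
from rig import manip, camera, camera_info, workorder
def tcp():
    s=manip.sense(); q=np.array(s['tcp_rot']); return R.from_quat(q[[1,2,3,0]]).as_matrix(), np.array(s['tcp_pos'])
def cloud(name):
    ci=camera_info(name); Rt,p=tcp(); im,d=camera(name)
    K=np.array(ci['K']);h,w=d.shape
    u,v=np.meshgrid(np.arange(w),np.arange(h))
    x=(u-K[0,2])/K[0,0];y=(v-K[1,2])/K[1,1];rd=np.hypot(x,y);r=rd.copy()
    for _ in range(10): r=rd/(1+ci['k1']*r*r)
    f=np.where(rd>0,r/np.maximum(rd,1e-9),1)
    P=np.stack([x*f*d,y*f*d,d],-1)
    if 'hand_eye' in ci:
        H=np.array(ci['hand_eye']);P=P@H[:3,:3].T+H[:3,3];P=P@Rt.T+p
    else:
        M=cv2.Rodrigues(np.array(ci['rvec'],float))[0];P=(P-np.array(ci['tvec']).ravel())@M
    P[d==0]=np.nan
    return im,P
def save(im,f): cv2.imwrite('pics/'+f,im[:,:,::-1])
E
python3 - <<'E'
from h import *
for n in('top','side'):
    im,P=cloud(n); save(im,n+'1.png'); np.save(n+'P.npy',P);np.save(n+'I.npy',im)
s=manip.sense();print(s); print(manip.grip_point_offset)
E
```

```text
pics
{'time': 0.1, 'joint_positions': array([-1.44334149e+00,  3.13383098e-01,  1.49831987e+00,  9.52353704e-07,
        1.33096434e+00, -2.23423085e-01]), 'qd': array([-1.08359601e-03, -2.27233360e-03, -2.80287519e-03, -1.10383484e-03,
        2.64274438e-05, -5.87116308e-04]), 'joint_efforts': array([ 2.15948014e-03, -4.02811289e+01, -2.52641326e+01,  6.95198961e-02,
        3.42651608e-02, -6.47343495e-05]), 'tcp_pos': array([ 180.40587273, -492.8194751 ,  238.23941522]), 'tcp_rot': array([-5.36688287e-04,  9.84649895e-01,  1.74540241e-01,  2.62353199e-05]), 'ft_force': array([-0.28717571, -0.70161043, -0.45711844]), 'wrist_torque': array([ 0.01508704, -0.0058707 ,  0.013325  ]), 'finger_force': 0.0, 'grip_width': 88.17964976146713}
-18.700000000000003
```

View pics/top1.png

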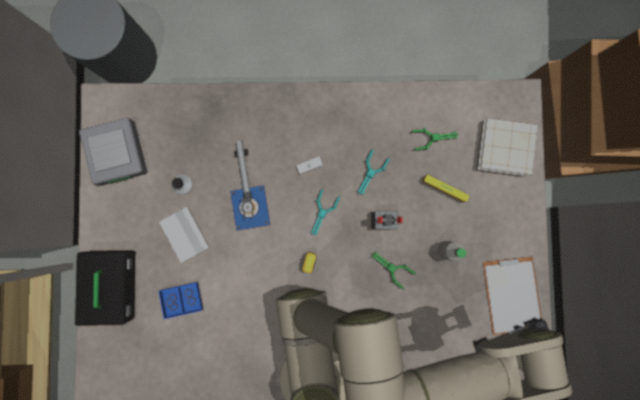

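View pics/side1.png

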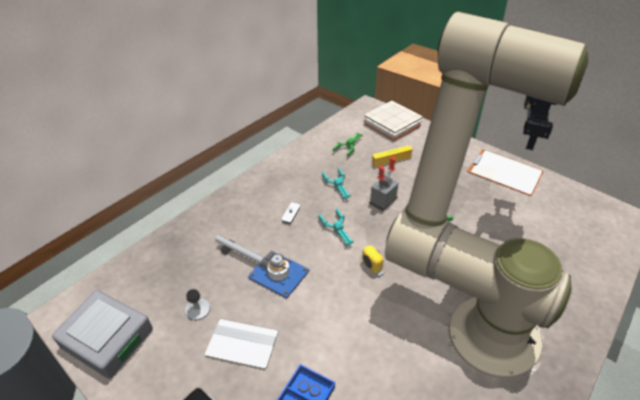

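The red-handled pliers stand in the grey holder at top (386,220) and side (385,185). The look-alikes lie flat: turquoise at top (372,172) and (323,211), green at (433,138) and (392,268). I choose the red pair. The stand is at top (249,207), with its arm tube running up-image to (240,145).

Run:
```python
from h import *
P=np.load('topP.npy');im=np.load('topI.npy').astype(int)
def q(n,m):
    v=P[m];v=v[~np.isnan(v[:,0])];print(n,len(v),v.mean(0).round(1),np.median(v,0).round(1),v.min(0).round(0),v.max(0).round(0));return v
r,g,b=im[...,0],im[...,1],im[...,2]
V,U=np.mgrid[:400,:640]
red=(r>110)&(g<70)&(b<80)&(abs(U-386)<40)&(abs(V-220)<30);v=q('red',red)
print(P[140:146,380:395].shape)
hold=(abs(U-386)<30)&(abs(V-220)<20)&(P[...,2]>55)&(P[...,2]<80);v=q('hold',hold)
x=v[:,:2].astype(np.float32);print(cv2.minAreaRect(x))
st=(abs(U-249)<30)&(abs(V-207)<30)&(b>r+40)&(P[...,2]<25);v=q('plate',st);print(cv2.minAreaRect(v[:,:2].astype(np.float32)))
sp=(abs(U-249)<15)&(abs(V-207)<15)&(P[...,2]>55);q('spindle',sp)
tube=(abs(U-243)<12)&(V>140)&(V<185)&(P[...,2]>15);v=q('tube',tube);print(cv2.fitLine(v[:,:2].astype(np.float32),cv2.DIST_HUBER,0,.01,.01).ravel())
q('table',(abs(U-200)<5)&(abs(V-150)<5))
for f,c in(('top',(386,215)),):
    I=np.load(f+'I.npy');save(cv2.resize(I[c[1]-30:c[1]+30,c[0]-40:c[0]+40],(800,600),interpolation=2)[:,:,:],'crop1.png')
```

```text
red 34 [ 493.8 -212.1  143.7] [ 494.4 -196.4  150.1] [ 486. -255.  113.] [ 501. -192.  159.]
(6, 15, 3)
hold 257 [ 493.1 -223.1   68.8] [ 488.9 -220.3   68.8] [ 464. -261.   55.] [ 521. -189.   79.]
((492.56427001953125, -225.0286865234375), (72.02235412597656, 55.4664306640625), 88.88971710205078)
plate 868 [533.6 201.3  11.9] [527.2 193.4  12. ] [473. 146.   2.] [607. 264.  25.]
((538.4120483398438, 204.57205200195312), (126.48851013183594, 107.84660339355469), 8.616559028625488)
spindle 176 [542.4 204.2  66.1] [543.7 205.4  66.4] [504. 185.  55.] [569. 222.  76.]
tube 314 [684.3 225.3  31.9] [688.2 225.2  33. ] [612. 207.  15.] [751. 251.  43.]
[9.8859841e-01 1.5057614e-01 6.8137561e+02 2.2457333e+02]
table 81 [ 7.271e+02  3.666e+02 -1.000e-01] [7.271e+02 3.663e+02 3.000e-01] [714. 353. -10.] [741. 382.  10.]
```

View pics/crop1.png

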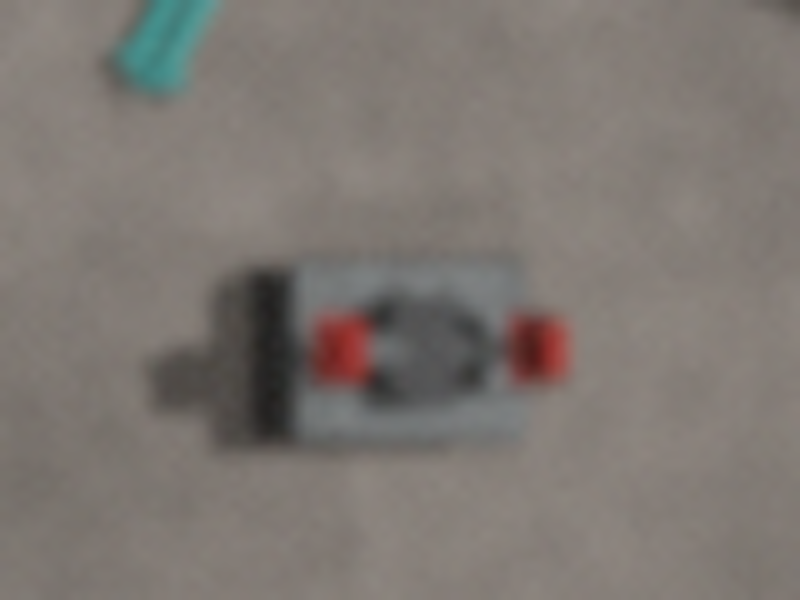

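Crop shows two red grips at crop (340,350) and (540,350) over the grey holder with the dark pivot block between them: the right pliers.

```bash
cat >> h.py <<'E'
def go(target,yaw,tilt=None):
    "shift in tool axes and turn for tcp target (mm), tool x at yaw deg, pointing down"
    Rt,p=tcp(); s=Rt.T@(np.array(target)-p)
    G=R.from_euler('z',yaw,degrees=True).as_matrix()@np.diag([1,-1,-1.])
    print('shift',s.round(1),'turn',R.from_matrix(Rt.T@G).as_rotvec(degrees=True).round(2),'at',p.round(1))
E
python3 - <<'E'
from h import *
go([440,-225,290],-1.1);go([492.6,-225,290],-1.1)
print(np.array(camera_info('wrist')['hand_eye']).round(3),camera_info('wrist')['K'])
P=np.load('topP.npy');
for u,v in((455,250),(445,188),(308,262)): print(P[v,u])
E
```

```text
shift [ 335.8 -162.3  -51.5] turn [-0.06 -0.   21.2 ] at [ 180.4 -492.8  238.2]
shift [ 385.2 -144.2  -51.5] turn [-0.06 -0.   21.2 ] at [ 180.4 -492.8  238.2]
[[ 1.00000e-03 -9.49000e-01 -3.14000e-01  8.15560e+01]
 [ 1.00000e+00  1.00000e-03 -1.00000e-03  6.21000e-01]
 [ 1.00000e-03 -3.14000e-01  9.49000e-01 -1.45812e+02]
 [ 0.00000e+00  0.00000e+00  0.00000e+00  1.00000e+00]] [[351.92342824   0.         325.92798556]
 [  0.         351.92342824 202.02562118]
 [  0.           0.           1.        ]]
[ 401.99437006 -413.31488894  135.36088467]
[ 591.16113016 -416.36871075   37.06672873]
[365.86386738  19.06722384  57.15925953]
```

>>> move_arm --series '[[[47,-18,-30],[0,0,4]],[[94,-36,-40],[0,0,8]],[[141,-53,-40],[0,0,12]],[[188,-71,-40],[0,0,16]],[[235,-88,-40],[0,0,20]],[[282,-106,-40],[0,0,21.2]],[[329,-124,-40],[0,0,21.2]],[[375,-141,-40],[0,0,21.2]]]' --claw 1 --force 20

```text
time: 0.9
tcp_pos: [478.3, -236.0, 278.6]
tcp_rot: [-0.0, 1.0, -0.01, -0.0]
ft_force: [-0.8, -0.2, -0.1]
grip_width: 88.3
finger_force: 0.0
```

>>> move_arm --series '[[[10,0,0],[0,0,0]],[[10,0,0],[0,0,0]],[[10,0,0],[0,0,0]],[[10,0,0],[0,0,0]],[[10,0,0],[0,0,0]]]'

```text
time: 1.4
tcp_pos: [486.3, -238.8, 278.8]
tcp_rot: [0.0, 1.0, -0.011, 0.0]
ft_force: [-0.3, 0.2, 0.4]
grip_width: 87.9
finger_force: 0.0
```

Run:
```python
from h import *
im,P=cloud('wrist');save(im,'w1.png');np.save('w1P.npy',P);np.save('w1I.npy',im)
print(manip.sense()['qd'].round(3)); go([492.6,-225,250],-1.1)
r,g,b=[im[...,i].astype(int) for i in range(3)]
red=(r>110)&(g<70)&(b<80)&(P[...,2]>100);V=P[red]
V=V[(abs(V[:,0]-492)<60)&(abs(V[:,1]+225)<60)]
top=V[V[:,2]>148]
for s in(top[top[:,1]>-225],top[top[:,1]<-225]): print(len(s),s.mean(0).round(1),s.min(0).round(1),s.max(0).round(1))
h=P.reshape(-1,3);h=h[(h[:,2]>65)&(h[:,2]<73)&(abs(h[:,0]-492)<60)&(abs(h[:,1]+225)<60)]
print(len(h),cv2.minAreaRect(h[:,:2].astype(np.float32)),np.percentile(h,[1,99],axis=0).round(1))
```

```text
[ 0.009  0.002 -0.005 -0.001 -0.     0.002]
shift [  5.9 -13.8  28.9] turn [ 0.01 -0.   -0.09] at [ 486.4 -238.7  278.9]
40 [ 500.  -198.4  152.9] [ 498.1 -201.5  150.9] [ 502.2 -194.7  155.6]
55 [ 490.2 -257.   153.8] [ 485.5 -258.8  152.2] [ 498.8 -254.7  156.3]
1776 ((492.6730651855469, -227.5785369873047), (71.12491607666016, 56.375179290771484), 89.57653045654297) [[ 465.2 -263.1   66.8]
 [ 520.6 -192.9   71.7]]
```

View pics/w1.png

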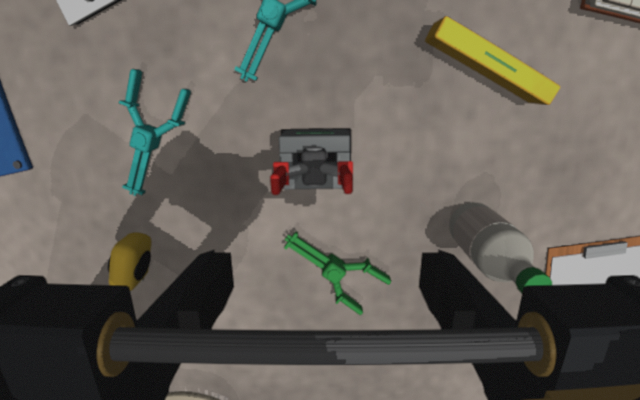

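Wrist view: red grips at (279,178) and (346,178) over the holder, with no obstacles in the finger planes. I'll refine with depth only.

Run:
```python
from h import *
P=np.load('w1P.npy');im=np.load('w1I.npy').astype(int)
m=(P[...,2]>149)&(P[...,2]<160)&(abs(P[...,0]-492)<30)&(abs(P[...,1]+227)<45)
V=P[m]
for s in(V[V[:,1]>-227],V[V[:,1]<-227]): print(len(s),s.mean(0).round(1),s.min(0).round(1),s.max(0).round(1))
h=P.reshape(-1,3);h=h[(h[:,2]>66)&(h[:,2]<73)&(abs(h[:,0]-492)<60)&(abs(h[:,1]+227)<60)]
e=[]
for y in np.arange(-260,-195,5):
    t=h[abs(h[:,1]-y)<2.5]; e.append((y,t[:,0].min(),t[:,0].max()))
e=np.array(e);print(e.round(1)); print(np.polyfit(e[:,0],e[:,1],1),np.polyfit(e[:,0],e[:,2],1))
go([492.7,-227.5,250],-0.6); go([492.7,-227.5,135-18.7],-0.6)
```

```text
191 [ 494.1 -198.7  153.1] [ 484.6 -202.1  149.1] [ 502.2 -194.7  155.6]
207 [ 493.3 -256.6  153. ] [ 484.  -260.5  149.1] [ 501.5 -252.5  156.3]
[[-260.   495.3  520.6]
 [-255.   465.5  520.6]
 [-250.   465.4  520.5]
 [-245.   465.7  520.6]
 [-240.   465.4  520.7]
 [-235.   464.5  520.3]
 [-230.   464.5  520.4]
 [-225.   464.5  520.5]
 [-220.   464.7  520.4]
 [-215.   465.   520.6]
 [-210.   465.   520.8]
 [-205.   465.4  520.8]
 [-200.   465.2  520.9]]
[-2.03926442e-01  4.20486861e+02] [4.10292655e-03 5.21547798e+02]
shift [  6.  -11.3  28.9] turn [ 0.01 -0.   -0.59] at [ 486.4 -238.7  278.9]
shift [  6.  -11.3 162.6] turn [ 0.01 -0.   -0.59] at [ 486.4 -238.7  278.9]
```

>>> move_arm --series '[[[6.7,-11.2,30],[0,0,-0.7]],[[6.7,-11.2,70],[0,0,-0.7]],[[6.7,-11.2,100],[0,0,-0.7]],[[6.7,-11.2,130],[0,0,-0.7]],[[6.7,-11.2,150],[0,0,-0.7]],[[6.7,-11.2,161],[0,0,-0.7]],[[6.7,-11.2,161],[0,0,-0.7]],[[6.7,-11.2,161],[0,0,-0.7]]]'

```text
time: 2.25
tcp_pos: [494.3, -227.3, 118.7]
tcp_rot: [0.0, 1.0, -0.004, 0.001]
ft_force: [0.5, 0.3, 0.7]
grip_width: 88.2
finger_force: 0.0
```

>>> move_arm --series '[[[0,0,0],[0,0,0]],[[0,0,0],[0,0,0]],[[0,0,0],[0,0,0]],[[0,0,0],[0,0,0]],[[0,0,0],[0,0,0]],[[0,0,0],[0,0,0]],[[0,0,0],[0,0,0]],[[0,0,0],[0,0,0]]]' --claw 0.364 --force 30

```text
time: 3.05
tcp_pos: [494.6, -227.3, 119.5]
tcp_rot: [0.001, 1.0, -0.003, 0.001]
ft_force: [-1.9, 1.1, 11.1]
grip_width: 60.1
finger_force: 10.3
```

>>> move_arm --series '[[[0,0,0],[0,0,0]],[[0,0,0],[0,0,0]],[[-1,0,-2],[0,0,0]],[[-1.3,0,-4],[0,0,0]],[[-1.3,0,-4],[0,0,0]]]' --claw 0.65

```text
time: 3.55
tcp_pos: [492.8, -227.0, 122.0]
tcp_rot: [0.0, 1.0, -0.004, 0.0]
ft_force: [-0.4, -0.8, 0.0]
grip_width: 72.9
finger_force: 0.0
```

>>> move_arm --series '[[[0,0,0],[0,0,0]],[[0,0,0],[0,0,0]],[[0,0,0],[0,0,0]],[[0,0,0],[0,0,0]],[[0,0,0],[0,0,0]],[[0,0,0],[0,0,0]]]' --claw 0.364

```text
time: 4.15
tcp_pos: [493.1, -227.1, 122.9]
tcp_rot: [0.001, 1.0, -0.003, 0.001]
ft_force: [-1.9, 1.8, 10.1]
grip_width: 60.0
finger_force: 9.3
```

>>> move_arm --series '[[[0,0,-5],[0,0,0]],[[0,0,-20],[0,0,0]],[[0,0,-45],[0,0,0]],[[0,0,-75],[0,0,0]],[[0,0,-105],[0,0,0]],[[0,0,-120],[0,0,0]],[[0,0,-120],[0,0,0]],[[0,0,-120],[0,0,0]]]'

```text
time: 4.95
tcp_pos: [492.4, -226.6, 240.8]
tcp_rot: [-0.0, 1.0, -0.003, -0.001]
ft_force: [-0.1, 0.5, -2.7]
grip_width: 60.1
finger_force: 5.5
```

Run:
```python
from h import *
im,P=cloud('wrist');save(im,'w2.png');np.save('w2P.npy',P)
for n in('top',):
    I,Q=cloud(n);np.save('t2P.npy',Q)
s=manip.sense();print(s['ft_force'],s['grip_width'],s['tcp_pos'],s['joint_positions'].round(2))
```

```text
[ 0.00442636 -0.22151231 -0.85447564] 60.17250013710925 [ 492.29437276 -226.57806802  240.26344392] [-0.65  0.35  1.44 -0.    1.35  0.93]
```

View pics/w2.png

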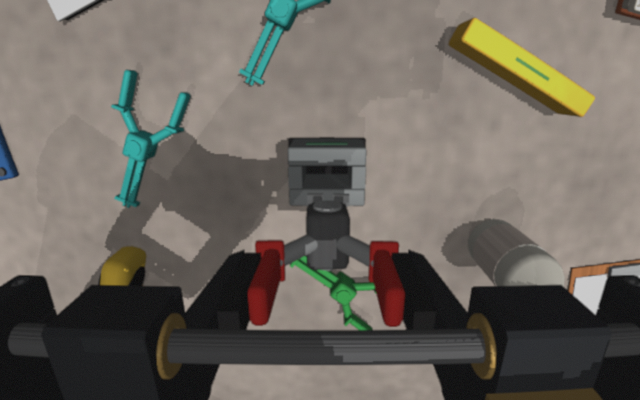

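Pliers held upright, grips at (265,280) and (385,280); the holder is empty at (327,170). Next, a viewpoint behind the stand.

>>> move_arm --series '[[[-5,-45,0],[0,0,-1]],[[-9,-92,0],[0,0,-2]],[[-14,-140,0],[0,0,-3]],[[-19,-188,0],[0,0,-4]],[[-23,-236,0],[0,0,-5]],[[-28,-284,0],[0,0,-6]],[[-32,-330,0],[0,0,-7]],[[-37,-376,0],[0,0,-8]]]'

```text
time: 5.85
tcp_pos: [457.5, 151.2, 240.8]
tcp_rot: [0.0, 0.998, 0.067, -0.001]
ft_force: [0.6, -0.4, -1.8]
grip_width: 60.0
finger_force: 5.9
```

>>> move_arm --series '[[[0,-35,0],[0,0,-1]],[[0,-42,0],[0,0,-1]],[[0,-42,0],[0,0,-1]],[[0,-42,0],[0,0,-1]],[[0,-42,0],[0,0,-1]]]'

```text
time: 6.35
tcp_pos: [453.0, 189.9, 241.5]
tcp_rot: [0.0, 0.997, 0.074, -0.0]
ft_force: [0.8, -0.3, -1.7]
grip_width: 60.0
finger_force: 5.4
```

Run:
```python
from h import *
im,P=cloud('wrist');save(im,'w3.png');np.save('w3P.npy',P);np.save('w3I.npy',im)
go([516.7,200.3,240],8.64)
F=P.reshape(-1,3);F=F[~np.isnan(F[:,0])]
def box(z0,z1,c=(542,204),r=60): return F[(F[:,2]>z0)&(F[:,2]<z1)&(np.hypot(F[:,0]-c[0],F[:,1]-c[1])<r)]
for z0,z1 in((57,63),(63,66),(66,70),(70,78)):
    b=box(z0,z1);print(z0,len(b),b.mean(0).round(1),b.min(0).round(1),b.max(0).round(1))
b=box(8,15,r=110);print(cv2.minAreaRect(b[:,:2].astype(np.float32)))
```

```text
shift [64.5 -0.8  1.6] turn [ 0.01  0.01 -0.14] at [453.1 190.  241.6]
57 261 [536.8 202.7  61.2] [517.6 186.1  58.7] [554.9 217.2  63. ]
63 598 [537.4 202.5  64.7] [502.1 183.9  63. ] [557.2 222.4  66. ]
66 1321 [543.8 203.9  68. ] [500.3 183.8  66. ] [568.1 221.4  70. ]
70 20 [559.8 208.2  70.3] [534.5 195.3  70. ] [566.1 220.2  71.1]
((538.0075073242188, 203.37271118164062), (130.17149353027344, 110.85897827148438), 8.492260932922363)
```

View pics/w3.png

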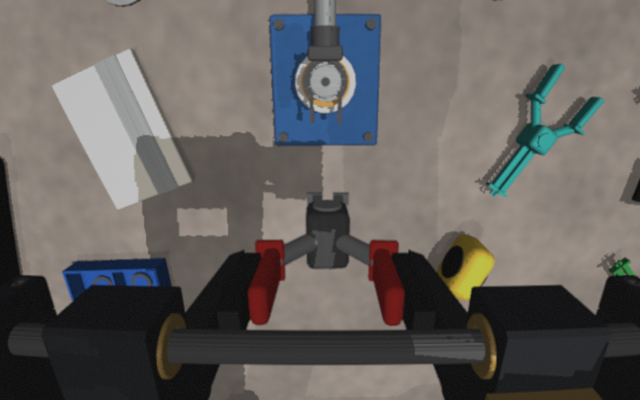

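The stand is at (325,80), with the spindle top at (325,81) and the ring ends at about (311,112) and (340,112). The jaw shoulders are at (312,198) and (341,198). Now measuring both.

Run:
```python
from h import *
P=np.load('w3P.npy');im=np.load('w3I.npy')
save(np.hstack([cv2.resize(im[50:130,285:365],(400,400),interpolation=0),cv2.resize(im[180:260,285:365],(400,400),interpolation=0)]),'crop2.png')
Rt,p=tcp()
T=(P-p)@Rt   # tool coords
for n,(v0,v1,u0,u1) in dict(L=(188,206,303,316),Rr=(188,206,337,352),mid=(190,206,317,336)).items():
    t=T[v0:v1,u0:u1].reshape(-1,3);t=t[(t[:,2]<150)&(t[:,2]>60)]
    print(n,len(t),t.mean(0).round(1),t.min(0).round(1),t.max(0).round(1))
S=R.from_euler('z',8.55,degrees=True).as_matrix()[:2,:2]
L=P.copy();L[...,:2]=(P[...,:2]-[542.4,204.2])@S   # stand coords
l=L[85:125,300:352].reshape(-1,3)
for x0 in range(-42,-14,3):
    t=l[(l[:,0]>=x0)&(l[:,0]<x0+3)&(l[:,2]>58)];y=np.sort(t[:,1])
    print(x0,len(t),[(round(a.min(),1),round(a.max(),1),round(t[:,2].max(),1)) for a in (y[y<0],y[y>=0]) if len(a)])
s=L[60:110,300:352].reshape(-1,3);s=s[(s[:,2]>66.3)&(s[:,2]<70)&(np.hypot(s[:,0],s[:,1])<18)]
print('disc',len(s),cv2.minEnclosingCircle(s[:,:2].astype(np.float32)),s.mean(0))
```

```text
L 100 [  2.5 -11.1 103.3] [ -4.  -14.5  89. ] [  5.1  -7.2 108.5]
Rr 118 [  2.6  12.9 102.6] [-4.3  8.3 89.2] [  5.1  17.1 109.1]
mid 70 [4.100e+00 1.000e-01 1.014e+02] [ 0.  -6.2 91.1] [  5.    7.3 110.2]
-42 16 [(np.float64(-14.0), np.float64(-11.2), np.float64(68.0)), (np.float64(10.2), np.float64(13.0), np.float64(68.0))]
-39 31 [(np.float64(-13.9), np.float64(-11.2), np.float64(69.0)), (np.float64(10.2), np.float64(12.9), np.float64(69.0))]
-36 24 [(np.float64(-13.9), np.float64(-11.2), np.float64(68.9)), (np.float64(10.2), np.float64(12.9), np.float64(68.9))]
-33 30 [(np.float64(-13.8), np.float64(-11.1), np.float64(68.6)), (np.float64(10.2), np.float64(12.9), np.float64(68.6))]
-30 26 [(np.float64(-14.8), np.float64(-11.1), np.float64(68.0)), (np.float64(10.2), np.float64(12.8), np.float64(68.0))]
-27 29 [(np.float64(-14.7), np.float64(-11.2), np.float64(65.7)), (np.float64(11.1), np.float64(12.9), np.float64(65.7))]
-24 25 [(np.float64(-14.7), np.float64(-0.5), np.float64(66.4)), (np.float64(0.4), np.float64(12.8), np.float64(66.4))]
-21 104 [(np.float64(-14.6), np.float64(-0.5), np.float64(65.7)), (np.float64(0.4), np.float64(13.6), np.float64(65.7))]
-18 105 [(np.float64(-16.3), np.float64(-0.5), np.float64(69.3)), (np.float64(0.4), np.float64(14.5), np.float64(69.3))]
-15 156 [(np.float64(-18.1), np.float64(-0.5), np.float64(69.5)), (np.float64(0.4), np.float64(17.1), np.float64(69.5))]
disc 721 ((0.04773612320423126, 0.033015232533216476), 17.6352481842041) [-4.26247481 -0.39839878 67.86928852]
```

View pics/crop2.png

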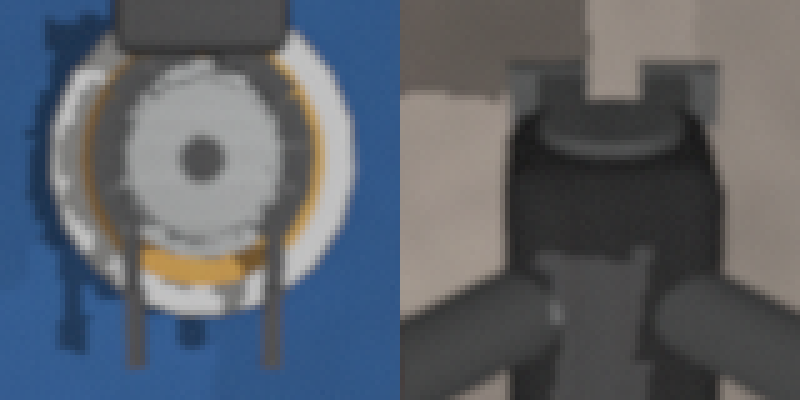

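Run:
```python
from h import *
P=np.load('w3P.npy')
S=R.from_euler('z',8.55,degrees=True).as_matrix()[:2,:2]
L=P.copy();L[...,:2]=(P[...,:2]-[542.4,204.2])@S
print(L[81,325],L[82,325])
# disc outline along row/col: flood on z 66.3..70 at rows
for u in (320,325,330):
  print(u,[(v,*L[v,u].round(1)) for v in list(range(64,72))+list(range(92,100))])
print([(u,*L[81,u].round(1)) for u in list(range(306,314))+list(range(337,345))])
for us in(range(309,315),range(338,343)):
  t=L[100:128,us].reshape(-1,3);t=t[t[:,2]>60];print(t[:,0].min(),np.percentile(t[:,0],3))
```

```text
[-4.54054353 -0.51213717 67.673494  ] [-5.36852374 -0.51015922 67.3136738 ]
320 [(64, np.float64(9.8), np.float64(3.9), np.float64(60.9)), (65, np.float64(9.0), np.float64(3.9), np.float64(60.1)), (66, np.float64(8.1), np.float64(3.9), np.float64(61.7)), (67, np.float64(7.0), np.float64(3.7), np.float64(68.2)), (68, np.float64(6.2), np.float64(3.8), np.float64(66.7)), (69, np.float64(5.3), np.float64(3.8), np.float64(68.4)), (70, np.float64(4.5), np.float64(3.7), np.float64(69.1)), (71, np.float64(3.7), np.float64(3.8), np.float64(67.7)), (92, np.float64(-13.7), np.float64(3.8), np.float64(68.8)), (93, np.float64(-14.6), np.float64(3.9), np.float64(68.1)), (94, np.float64(-15.4), np.float64(3.9), np.float64(67.4)), (95, np.float64(-16.3), np.float64(3.9), np.float64(67.6)), (96, np.float64(-17.1), np.float64(3.9), np.float64(68.3)), (97, np.float64(-18.1), np.float64(4.0), np.float64(62.6)), (98, np.float64(-19.0), np.float64(4.0), np.float64(61.3)), (99, np.float64(-20.0), np.float64(4.0), np.float64(59.7))]
325 [(64, np.float64(9.9), np.float64(-0.5), np.float64(60.2)), (65, np.flo
[... 2215 characters left out ...]
8.5)), (312, np.float64(-4.5), np.float64(10.8), np.float64(66.5)), (313, np.float64(-4.5), np.float64(9.8), np.float64(68.9)), (337, np.float64(-4.5), np.float64(-10.9), np.float64(67.9)), (338, np.float64(-4.5), np.float64(-11.8), np.float64(67.3)), (339, np.float64(-4.5), np.float64(-12.6), np.float64(67.7)), (340, np.float64(-4.5), np.float64(-13.5), np.float64(66.3)), (341, np.float64(-4.5), np.float64(-14.6), np.float64(61.7)), (342, np.float64(-4.5), np.float64(-15.3), np.float64(64.9)), (343, np.float64(-4.5), np.float64(-16.2), np.float64(64.4)), (344, np.float64(-4.5), np.float64(-17.0), np.float64(66.6))]
-40.573284222985016 -40.49985432989498
-40.71470005674305 -40.19057172645087
```

Run:
```python
from h import *
go([511.4,200.35,190],8.52)
```

```text
shift [59.2 -1.7 51.6] turn [ 0.01  0.01 -0.02] at [453.1 190.  241.6]
```

>>> move_arm --series '[[[30,-1,0],[0,0,0]],[[59,-1.7,5],[0,0,0]],[[59,-1.7,25],[0,0,0]],[[59,-1.7,45],[0,0,0]],[[59,-1.7,51],[0,0,0]],[[59,-1.7,51],[0,0,0]],[[59,-1.7,51],[0,0,0]]]'

```text
time: 7.1
tcp_pos: [511.3, 201.3, 191.8]
tcp_rot: [-0.0, 0.997, 0.075, 0.001]
ft_force: [0.1, -0.4, -1.6]
grip_width: 60.1
finger_force: 5.3
```

Run:
```python
from h import *
go([511.4,200.35,176.5],8.52)
im,P=cloud('wrist');Rt,p=tcp();T=(P-p)@Rt
np.save('w4P.npy',P)
save(cv2.resize(im[130:260,250:400],(750,650)[:1]+(600,),interpolation=2),'crop3.png')
```

```text
shift [-0.1  0.9 15.3] turn [ 0.   -0.09  0.05] at [511.3 201.3 191.8]
```

View pics/crop3.png

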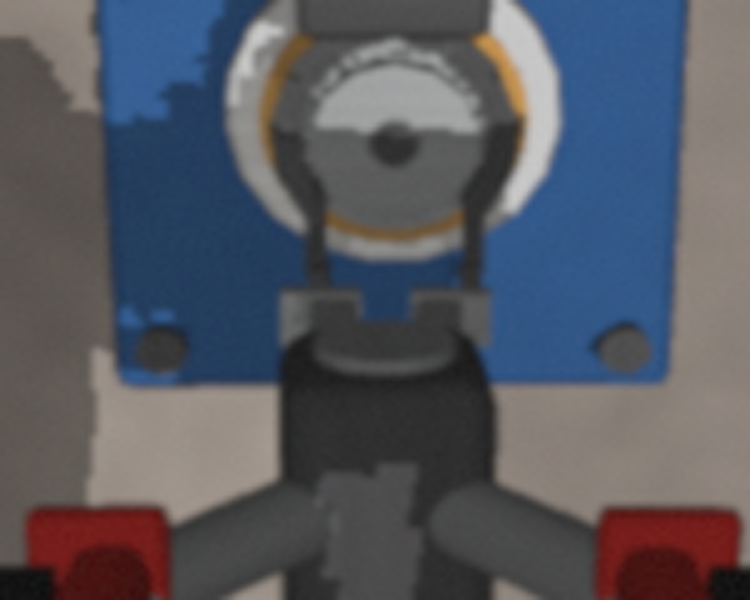

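Run:
```python
from h import *
P=np.load('w4P.npy');Rt,p=tcp();T=(P-p)@Rt
print('spindle',T[159:164,326:332].reshape(-1,3).mean(0))
for n,(u0,u1) in dict(L=(304,324),R=(330,351)).items():
    t=T[190:206,u0:u1].reshape(-1,3);t=t[(t[:,2]>98)&(t[:,2]<112)];print(n,len(t),np.percentile(t,[2,50,98],axis=0).round(1).tolist())
for u0,u1 in((311,317),(341,348)):
    t=T[174:190,u0:u1].reshape(-1,3);t=t[(t[:,2]<131)];print(len(t),np.percentile(t,[3,50,97],axis=0).round(1).tolist())
```

```text
spindle [ 25.87282652   2.56382844 123.69654153]
L 119 [[-2.4, -14.4, 99.0], [4.1, -9.8, 105.7], [5.2, -3.1, 110.2]]
R 126 [[-3.7, 5.1, 99.1], [3.9, 12.7, 105.7], [5.1, 16.5, 109.0]]
71 [[2.8, -11.4, 124.2], [8.9, -9.8, 126.9], [14.4, -7.5, 129.9]]
85 [[2.9, 12.7, 124.7], [8.8, 15.0, 127.0], [14.9, 16.7, 129.3]]
```

>>> move_arm --series '[[[0.3,1.5,0],[0,0,0]],[[0.3,1.5,4],[0,0,0]],[[0.3,1.5,8],[0,0,0]],[[0.3,1.5,11],[0,0,0]],[[0.3,1.5,13],[0,0,0]],[[0.3,1.5,14],[0,0,0]],[[0.3,1.5,14],[0,0,0]]]'

```text
time: 7.85
tcp_pos: [511.4, 200.1, 176.7]
tcp_rot: [-0.0, 0.997, 0.075, -0.0]
ft_force: [-0.1, -0.3, -1.0]
grip_width: 60.5
finger_force: 5.3
```

>>> move_arm --series '[[[0,0,0],[0,0,0]],[[0,0,0],[0,0,0]],[[0,0,0],[0,0,0]],[[0,0,0],[0,0,0]]]' --claw 0.18 --force 35

```text
time: 8.25
tcp_pos: [511.7, 200.1, 177.3]
tcp_rot: [-0.0, 0.997, 0.075, 0.001]
ft_force: [-0.7, 0.5, 5.1]
grip_width: 52.0
finger_force: 12.2
```

>>> move_arm --series '[[[0,0,-1],[0,0,0]],[[0,0,-1],[0,0,0]],[[0,0,-1],[0,0,0]],[[0,0,-1],[0,0,0]]]' --claw 0.09

```text
time: 8.65
tcp_pos: [511.2, 200.0, 177.3]
tcp_rot: [0.0, 0.997, 0.075, -0.0]
ft_force: [1.0, 0.1, -1.9]
grip_width: 47.8
finger_force: 16.1
```

Run:
```python
from h import *
im,P=cloud('wrist');s=manip.sense();print(s['ft_force'],s['grip_width'],s['finger_force'])
save(cv2.resize(im[130:290,240:410],(680,600),interpolation=2),'crop4.png')
```

```text
[-0.29589658 -0.17481001 -2.42631451] 48.38136597110025 16.064405073411763
```

View pics/crop4.png

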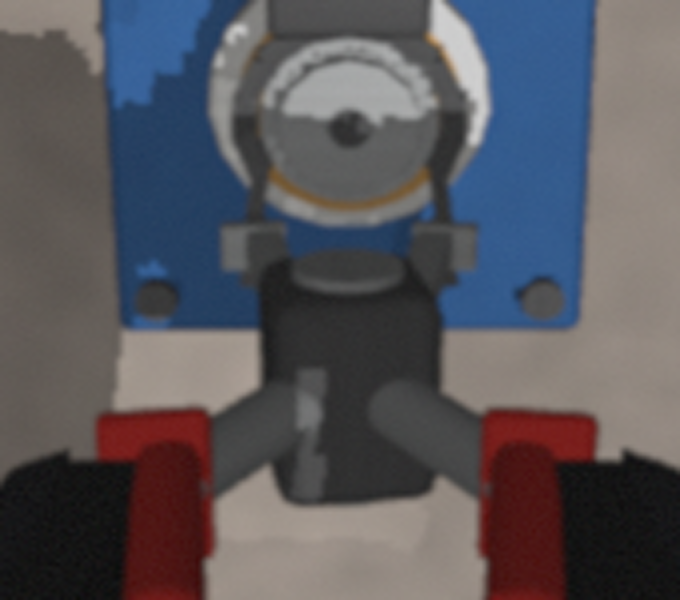

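The ring is opening evenly: bars at crop (258,190) and (440,190), with the shoulders over their ends. Opening further.

>>> move_arm --series '[[[0,0,0],[0,0,0]],[[0,0,0],[0,0,0]],[[0,0,0],[0,0,0]],[[0,0,0],[0,0,0]]]' --claw -0.03

```text
time: 9.1
tcp_pos: [511.4, 200.1, 177.7]
tcp_rot: [0.0, 0.997, 0.075, -0.0]
ft_force: [0.4, -0.1, -2.9]
grip_width: 43.4
finger_force: 19.9
```

>>> move_arm --series '[[[0,0,1],[0,0,0]],[[0,0,2],[0,0,0]],[[0,0,3],[0,0,0]],[[0,0,4],[0,0,0]],[[0,0,5],[0,0,0]],[[0,0,5],[0,0,0]]]'

```text
time: 9.7
tcp_pos: [511.3, 200.1, 172.5]
tcp_rot: [0.0, 0.997, 0.075, -0.0]
ft_force: [0.9, -0.3, -2.1]
grip_width: 42.9
finger_force: 19.9
```

>>> move_arm --series '[[[0,0,1],[0,0,0]],[[0,0,2],[0,0,0]],[[0,0,3],[0,0,0]],[[0,0,4],[0,0,0]],[[0,0,5],[0,0,0]],[[0,0,5],[0,0,0]]]'

```text
time: 10.3
tcp_pos: [511.3, 200.1, 167.5]
tcp_rot: [0.0, 0.997, 0.075, -0.0]
ft_force: [0.6, 0.3, -2.2]
grip_width: 43.3
finger_force: 19.9
```

Run:
```python
from h import *
im,P=cloud('wrist');s=manip.sense();print(s['ft_force'],s['grip_width'],s['finger_force'],s['tcp_pos'])
save(cv2.resize(im[130:290,240:410],(680,600),interpolation=2),'crop5.png')
Rt,p=tcp();T=(P-p)@Rt
m=(abs(T[...,0]-26)<25)&(abs(T[...,1]-1)<25)
for u0,u1 in((300,306),(346,352)):
    print([(v,*P[v,u0:u1,2].round(0)) for v in range(156,190,4)])
```

```text
[ 0.80987873 -0.87509475 -3.59378242] 42.84108925274792 19.89660962484777 [511.32001565 200.09437654 167.56007804]
[(156, np.float64(54.0), np.float64(54.0), np.float64(51.0), np.float64(48.0), np.float64(48.0), np.float64(60.0)), (160, np.float64(54.0), np.float64(53.0), np.float64(49.0), np.float64(48.0), np.float64(62.0), np.float64(61.0)), (164, np.float64(54.0), np.float64(52.0), np.float64(49.0), np.float64(48.0), np.float64(61.0), np.float64(61.0)), (168, np.float64(54.0), np.float64(53.0), np.float64(53.0), np.float64(48.0), np.float64(61.0), np.float64(61.0)), (172, np.float64(53.0), np.float64(53.0), np.float64(54.0), np.float64(53.0), np.float64(51.0), np.float64(61.0)), (176, np.float64(53.0), np.float64(53.0), np.float64(54.0), np.float64(48.0), np.float64(49.0), np.float64(48.0)), (180, np.float64(54.0), np.float64(52.0), np.float64(39.0), np.float64(41.0), np.float64(41.0), np.float64(48.0)), (184, np.float64(55.0), np.float64(51.0), np.float64(40.0), np.float64(41.0), np.float64(41.0), np.float64(40.0)), (188, np.float64(57.0), np.float64(58.0), np.float64(58.0), np.f
[... 386 characters left out ...]
64(48.0)), (168, np.float64(61.0), np.float64(61.0), np.float64(62.0), np.float64(61.0), np.float64(51.0), np.float64(54.0)), (172, np.float64(61.0), np.float64(61.0), np.float64(62.0), np.float64(53.0), np.float64(54.0), np.float64(55.0)), (176, np.float64(61.0), np.float64(46.0), np.float64(48.0), np.float64(47.0), np.float64(48.0), np.float64(53.0)), (180, np.float64(49.0), np.float64(48.0), np.float64(49.0), np.float64(40.0), np.float64(41.0), np.float64(53.0)), (184, np.float64(41.0), np.float64(40.0), np.float64(40.0), np.float64(40.0), np.float64(39.0), np.float64(40.0)), (188, np.float64(38.0), np.float64(12.0), np.float64(58.0), np.float64(58.0), np.float64(58.0), np.float64(58.0))]
```

View pics/crop5.png

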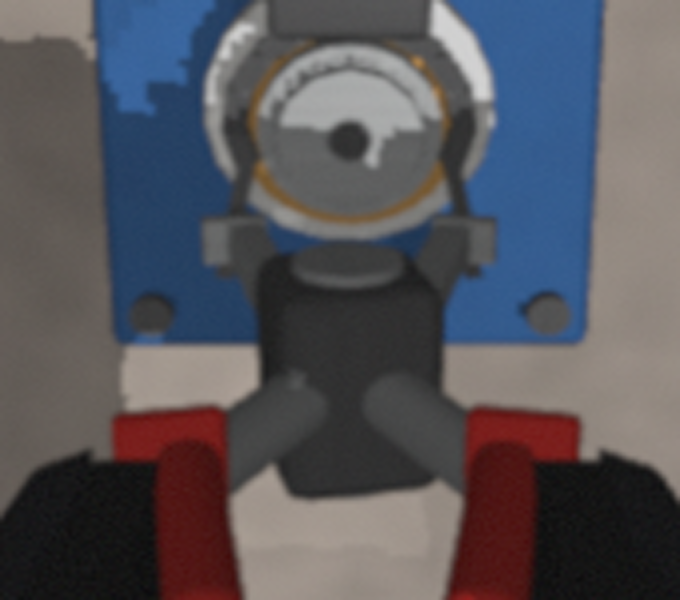

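Ring now sits on the washer (ring face z≈53, bars ≈54), and the shoulders are at about the bars' height, no push yet. Pressing in small steps.

>>> move_arm --series '[[[0,0,0.7],[0,0,0]],[[0,0,1.4],[0,0,0]],[[0,0,2],[0,0,0]],[[0,0,2],[0,0,0]]]'

```text
time: 10.75
tcp_pos: [511.4, 200.1, 165.7]
tcp_rot: [0.0, 0.997, 0.075, 0.0]
ft_force: [0.6, 0.2, -2.3]
grip_width: 42.9
finger_force: 20.0
```

>>> move_arm --series '[[[0,0,0.5],[0,0,0]],[[0,0,1],[0,0,0]],[[0,0,1.5],[0,0,0]],[[0,0,1.5],[0,0,0]]]'

```text
time: 11.15
tcp_pos: [511.6, 200.1, 164.5]
tcp_rot: [-0.0, 0.997, 0.075, 0.0]
ft_force: [1.4, -0.5, 1.4]
grip_width: 43.1
finger_force: 20.3
```

>>> move_arm --series '[[[0,0,0.5],[0,0,0]],[[0,0,1],[0,0,0]],[[0,0,1.5],[0,0,0]],[[0,0,1.5],[0,0,0]]]'

```text
time: 11.55
tcp_pos: [511.5, 200.1, 162.9]
tcp_rot: [-0.0, 0.997, 0.075, 0.0]
ft_force: [0.2, -0.1, 4.6]
grip_width: 43.2
finger_force: 20.5
```

>>> move_arm --series '[[[0,0,0.5],[0,0,0]],[[0,0,1],[0,0,0]],[[0,0,1],[0,0,0]]]'

```text
time: 11.85
tcp_pos: [511.6, 200.1, 162.1]
tcp_rot: [-0.0, 0.997, 0.075, 0.0]
ft_force: [0.6, -0.4, 4.8]
grip_width: 42.9
finger_force: 20.6
```

>>> move_arm --series '[[[0,0,0.5],[0,0,0]],[[0,0,1],[0,0,0]],[[0,0,1.5],[0,0,0]],[[0,0,1.5],[0,0,0]],[[0,0,1.5],[0,0,0]]]'

```text
time: 12.35
tcp_pos: [511.8, 200.1, 160.9]
tcp_rot: [-0.0, 0.997, 0.075, 0.001]
ft_force: [0.8, -0.7, 7.3]
grip_width: 42.8
finger_force: 20.7
```

>>> move_arm --series '[[[0,0,0.5],[0,0,0]],[[0,0,0.7],[0,0,0]],[[0,0,0.7],[0,0,0]]]'

```text
time: 12.65
tcp_pos: [511.9, 200.2, 160.4]
tcp_rot: [-0.0, 0.997, 0.075, 0.001]
ft_force: [-0.0, -0.6, 9.4]
grip_width: 42.9
finger_force: 20.8
```

>>> move_arm --series '[[[0,0,0.3],[0,0,0]],[[0,0,0.5],[0,0,0]],[[0,0,0.5],[0,0,0]]]' --claw 0.06

```text
time: 12.95
tcp_pos: [511.9, 200.2, 160.0]
tcp_rot: [-0.0, 0.997, 0.075, 0.001]
ft_force: [-0.3, 0.8, 9.6]
grip_width: 46.5
finger_force: 18.7
```

Force held. Relaxing further.

>>> move_arm --series '[[[0,0,0.2],[0,0,0]],[[0,0,0.4],[0,0,0]],[[0,0,0.4],[0,0,0]]]' --claw 0.15

```text
time: 13.25
tcp_pos: [511.8, 200.2, 159.6]
tcp_rot: [-0.0, 0.997, 0.075, 0.001]
ft_force: [-0.2, 0.5, 10.1]
grip_width: 50.9
finger_force: 15.9
```

>>> move_arm --series '[[[0,0,0],[0,0,0]],[[0,0,0],[0,0,0]],[[0,0,0],[0,0,0]],[[0,0,0],[0,0,0]]]' --claw 0.386

```text
time: 13.65
tcp_pos: [511.6, 200.1, 159.1]
tcp_rot: [-0.0, 0.997, 0.075, 0.0]
ft_force: [-0.6, 0.5, 6.0]
grip_width: 61.4
finger_force: 4.1
```

Run:
```python
from h import *
im,P=cloud('wrist');s=manip.sense();print(s['ft_force'],s['grip_width'],s['finger_force'],s['tcp_pos'])
save(cv2.resize(im[130:290,240:410],(680,600),interpolation=2),'crop6.png')
```

```text
[0.1960234  0.10880893 6.80007066] 61.00738805546465 4.057489586994052 [511.55332745 200.11567986 159.07744552]
```

View pics/crop6.png

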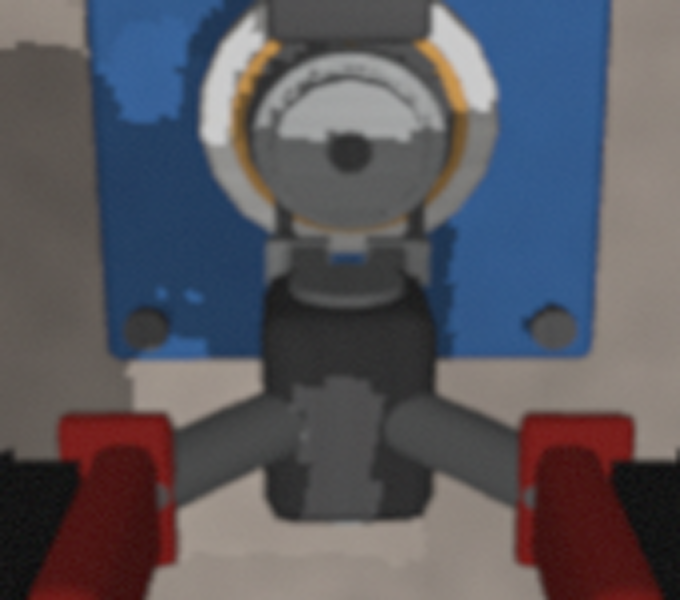

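The ring is closed under the land: bars parallel at crop (283,225) and (418,225), and the shaft face hides the ring. Lifting off.

>>> move_arm --series '[[[0,0,-2],[0,0,0]],[[0,0,-8],[0,0,0]],[[0,0,-20],[0,0,0]],[[0,0,-45],[0,0,0]],[[0,0,-75],[0,0,0]],[[0,0,-100],[0,0,0]],[[0,0,-100],[0,0,0]],[[0,0,-100],[0,0,0]]]' --claw 0.364

```text
time: 14.5
tcp_pos: [511.1, 200.0, 258.0]
tcp_rot: [0.0, 0.997, 0.075, -0.0]
ft_force: [0.2, 0.0, -2.5]
grip_width: 60.0
finger_force: 5.3
```

Run:
```python
from h import *
im,P=cloud('wrist');Rt,p=tcp();T=(P-p)@Rt;np.save('w7P.npy',P)
s=manip.sense();print(s['ft_force'],s['grip_width'],s['finger_force'],p)
for f in('now','w3'):
    if f=='w3': 
        P3=np.load('w3P.npy');a=R.from_euler('z',8.5,degrees=True).as_matrix()@np.diag([1,-1,-1.]);T=(P3-[453.1,190,241.6])@a
    t=T[180:212,295:360].reshape(-1,3);t=t[(t[:,2]>98)&(t[:,2]<112)];print(f,len(t),np.percentile(t,[2,50,98],axis=0).round(1).tolist())
    b=T[205:275,300:355].reshape(-1,3);b=b[(b[:,2]>20)&(b[:,2]<45)];print(len(b),np.percentile(b,[2,50,98],axis=0).round(1).tolist())
go([492.9,-227.3,250],-0.35)
```

```text
[-0.11058228 -0.21132834 -1.78545532] 60.51849403613158 5.297908983193338 [510.84820501 199.99746583 257.26243048]
now 218 [[-3.4, -15.0, 98.5], [3.7, 5.0, 104.7], [4.8, 16.2, 107.5]]
2766 [[-13.9, -10.9, 21.1], [5.4, 0.6, 27.1], [18.9, 12.4, 38.6]]
w3 237 [[-3.5, -14.4, 98.6], [3.9, 5.1, 105.3], [4.9, 16.4, 108.6]]
2818 [[-14.0, -10.8, 20.9], [5.2, 0.7, 27.8], [18.7, 13.0, 38.7]]
shift [-81.6 419.8   7.5] turn [0.01 0.14 8.95] at [510.8 200.  257.3]
```

>>> move_arm --series '[[[-8,42,4],[0,0,1]],[[-17,89,7],[0,0,2]],[[-26,136,7],[0,0,3]],[[-36,183,7],[0,0,4]],[[-45,230,7],[0,0,5]],[[-54,277,7],[0,0,6]],[[-63,324,7],[0,0,7.5]],[[-72,371,7],[0,0,8.9]]]'

```text
time: 15.35
tcp_pos: [494.7, -179.2, 250.1]
tcp_rot: [-0.001, 1.0, -0.003, -0.001]
ft_force: [0.5, 0.5, -1.5]
grip_width: 60.2
finger_force: 5.6
```

Run:
```python
from h import *
go([492.9,-227.3,250],-0.35)
```

```text
shift [-1.5 48.2  0. ] turn [-0.09  0.14 -0.02] at [ 494.7 -179.2  250.1]
```

>>> move_arm --series '[[[-1.5,30,0],[0,0,0]],[[-1.5,46,0],[0,0,0]],[[-1.5,48.2,0],[0,0,0]],[[-1.5,48.2,0],[0,0,0]],[[-1.5,48.2,0],[0,0,0]],[[-1.5,48.2,0],[0,0,0]]]'

```text
time: 15.95
tcp_pos: [494.2, -224.4, 251.7]
tcp_rot: [-0.0, 1.0, -0.002, 0.0]
ft_force: [-0.2, 0.3, -1.8]
grip_width: 60.2
finger_force: 5.6
```

Run:
```python
from h import *
go([492.9,-227.3,130],-0.35)
```

```text
shift [ -1.3   2.9 121.7] turn [-0.01 -0.01  0.15] at [ 494.2 -224.4  251.7]
```

>>> move_arm --series '[[[-1.3,2.9,0],[0,0,0]],[[-1.3,2.9,15],[0,0,0]],[[-1.3,2.9,40],[0,0,0]],[[-1.3,2.9,60],[0,0,0]],[[-1.3,2.9,80],[0,0,0]],[[-1.3,2.9,100],[0,0,0]],[[-1.3,2.9,118],[0,0,0]],[[-1.3,2.9,124],[0,0,0]]]'

```text
time: 16.75
tcp_pos: [492.0, -228.0, 126.1]
tcp_rot: [-0.001, 1.0, -0.002, -0.001]
ft_force: [0.2, -0.4, -1.6]
grip_width: 59.9
finger_force: 5.6
```

>>> move_arm --series '[[[0,0,1],[0,0,0]],[[0,0,3],[0,0,0]],[[0,0,4],[0,0,0]],[[0,0,4],[0,0,0]]]'

```text
time: 17.15
tcp_pos: [493.1, -228.8, 124.6]
tcp_rot: [0.001, 1.0, -0.003, 0.001]
ft_force: [0.7, 1.1, 3.1]
grip_width: 60.5
finger_force: 7.0
```

>>> move_arm --series '[[[0,-1,0],[0,0,0]],[[0,-1,0],[0,0,0]],[[0,-1,0],[0,0,0]],[[0,-1,0],[0,0,0]],[[0,-1,0],[0,0,0]],[[0,-1,0],[0,0,0]]]' --claw 1

```text
time: 17.75
tcp_pos: [492.6, -227.6, 123.6]
tcp_rot: [-0.0, 1.0, -0.003, -0.0]
ft_force: [0.2, -0.1, 0.4]
grip_width: 88.0
finger_force: 0.0
```

>>> move_arm --series '[[[0,0,-5],[0,0,0]],[[0,0,-20],[0,0,0]],[[0,0,-50],[0,0,0]],[[0,0,-90],[0,0,0]],[[0,0,-130],[0,0,0]],[[0,0,-160],[0,0,0]],[[0,0,-160],[0,0,0]],[[0,0,-160],[0,0,0]]]'

```text
time: 18.55
tcp_pos: [492.5, -227.5, 283.6]
tcp_rot: [0.0, 1.0, -0.003, 0.0]
ft_force: [-0.3, 0.8, -0.9]
grip_width: 88.3
finger_force: 0.0
```

Run:
```python
from h import *
im,P=cloud('wrist')
m=(P[...,2]>146)&(P[...,2]<165)&(abs(P[...,0]-492)<30)&(abs(P[...,1]+227)<45)
V=P[m]
for s in(V[V[:,1]>-227],V[V[:,1]<-227]): print(len(s),s.mean(0).round(1),s.min(0).round(1),s.max(0).round(1))
save(im[60:360,140:520],'w8.png')
Q,_=None,None
im,P=cloud('side');save(cv2.resize(im[140:320,220:440],(733,600)),'s8.png')
s=manip.sense();print(s['ft_force'],s['grip_width'],s['tcp_pos'])
```

```text
215 [ 494.6 -198.   152.7] [ 485.2 -201.7  146.1] [ 502.7 -193.3  155.4]
219 [ 494.3 -255.9  152.6] [ 485.  -260.3  146.1] [ 502.3 -252.1  155.6]
[-0.18497469  0.5031328   0.7327395 ] 88.41245820092328 [ 492.23304905 -227.30592313  282.28934653]
```

View pics/s8.png

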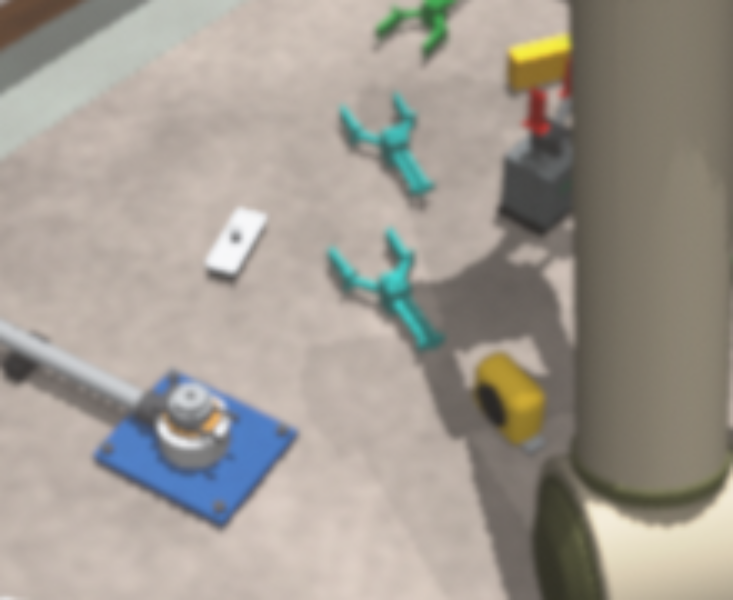

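The pliers hang at their starting place (grip tops at 152.7 mm, as at the start). The ring is down below the land at crop (195,425).

```bash
python3 -c "
from rig import workorder
print(workorder.hand_in())"
```

```text
the job is handed in; nothing more can be done
None
```

The ring looks closed in the groove, the pliers hang upright and released in their holder, and the job is handed in (18.6 s of 72 s used); the hand-in returned no verdict, so success is judged only from the last camera views and force readings.

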